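Feed a crushable carton of grinding stones onto the roller track

TASK

Take the long carton of brittle grinding stones from the slanted rack, holding it with a light grip so that it is not crushed, and set it down gently, same side up and lengthwise between the side rails, on the high end of the roller track. Let go of it there, so that it rolls down by itself and comes to rest against the end stop; do not drop or bump it, and leave the tin, the cup and the hammer where they are.

Things in the scene. Friction and masses are not known exactly. Their poses are not given: they have to be found in the camera images.
- carton_center (a point): centre of the carton: closed box of plain brown cardboard, 160 mm long (x), 56 mm wide (y), 60 mm high (z, up through the taped lid), 0.25 to 0.55 kg. It lies on the rack's slanted face, length across the slope, z square to the face (35 degrees from vertical), y down the slope. Grasp across its width: 20 to 30 N per finger is ample and safe, 60 N crushes it
- rack: fixed stock rack of grey sheet metal; origin on the bench under its middle. Its flat face, 240 mm wide (rack y), 180 mm along the slope, rises at 35 degrees towards rack +x
- rack_face (a point): middle of the rack's face, on its surface, 105 mm above the rack's origin; axes as the rack's. Two stop tabs, 22 mm high square to the face and 8 mm thick, hold the carton's lower long side; between them the middle 106 mm of the rack's width is a gap, room for a finger below the carton
- track: fixed track of 11 free-turning steel rollers, 22 mm thick, 32 mm apart, in aluminium rails; 366 mm long; origin on the bench under its middle, x along it to the low end, y across. The rollers fall 6 degrees to +x. The bed's telescopic legs are locked at a height not measured: at track x = 0 the roller tops are anywhere from 75 to 105 mm above the bench. The bed is sprung: it sinks 1 mm per 6 N
- load_point (a point): point fixed to the track at bench height, on its midline at track x = -90 mm: a good middle to set the carton down over, at the high end; axes as the track's. Side rails there and all along, 70 mm apart inside and 5 mm thick, rise 10 mm above the roller tops. Pressing the carton down on the rollers with more than about 15 N damages it
- stop_point (a point): point at bench height on the track's midline, under the face of the end stop (track x = 169 mm): a rubber-faced upright plate whose top is about 32 mm above the roller tops there
- tin: bystander: closed bare-metal tin, 68 mm in diameter, 100 mm high, origin at the centre of its underside
- mug: bystander: open steel cup, 76 mm in diameter, 85 mm high, origin at the centre of its underside
- hammer: bystander: hammer about 300 mm long lying on the bench
Things that resemble listed ones, but are neither listed nor needed, are in the scene too. What is meant by the part that bears carton_center is not green, orange or purple, and is the larger of those in its own colour.

How it is judged:
By the outcome, as a careful person would: the job done as asked, in the order asked, and still so for the second after the job is handed in, with the robot touching nothing.
It also fails if it takes over 48 s, if anything falls off the work surface, if the arm or the gripper's body presses on something with over 40 N, if the wrist force passes 120 N, or if a joint passes its speed limit or range.

ROBOT

A 7-joint arm with a two-finger parallel gripper is mounted at the origin on the work surface. World frame = base frame: x ahead of the robot, y to its left, z up, the work surface at z = 0. Lengths are in m, angles in rad, forces in N, time in s.
With the tool pointing down it reaches from about 0.425 to 0.925 m from the base axis. Payload 6.8 kg.
Tool frame: the origin (TCP) lies on the centre line of the jaws, within the pads' length; the fingertips stand 19 mm ahead of it and the grasp point (between the pads) is the TCP; z points along the fingers, y is the direction in which the jaws open and shut (so a half turn about z gives the same grasp; the last joint's range is limited). The gripper opens to 85 mm and grips with 20 to 120 N. Pads are 22 mm wide; open, the fingers measure 114 mm over their backs; the gripper's body (76 mm by 85 mm) begins 54 mm behind the grasp point. The pads swing forward as they close: fully open they stand 13 mm farther back than shut.
Start: joints at [1.072, 0.477, 0.022, 1.555, -0.011, 1.109, -0.083], TCP at [0.257, -0.624, 0.25] pointing down, gripper open.
Joint ranges: [-2.96, 2.96], [-0.34, 2.1], [-1.41, 1.46], [0.24, 2.44], [-1.37, 4.51], [0.17, 1.92], [-2.96, 2.96]. Speed limits (rad/s): [2.39, 2.39, 3.14, 3.14, 3.14, 3.14, 3.14].

INTERFACE

Orientations are given as a unit quaternion [w, x, y, z].
In Python, from station import r gives the robot as it stands. The module is installed in compiled form; this text tells all that it offers. Calls block until the motion is done:
- r.reach(position, orientation): joint-space move of the TCP to a pose.
- r.move_straight(position, rate=0.15, rot=None, stop_force=None): straight line of the TCP; rot=None keeps the orientation; rate is the mean speed in m/s. With stop_force (N) it stops when the force on the tool has changed by that much, and returns True; else False.
- r.goto_joints(angles): joint-space move.
- r.move_gripper(opening, f_grip=None): opening from 0.0 (shut) to 1.0 (fully open); f_grip is the grip in N (None keeps the last); returns when the fingers have stopped.
- r.dwell(seconds).
- r.ik(position, orientation): joint angles nearest the present ones, or None.
- r.sense(): the state.
- r.get_image(name): name is "scene" or "top" or "wrist"; returns a dict with "pixels" (400x640x3 uint8, blue, green, red), "mtx" (3x3 intrinsics, pixels), "T" (4x4, takes a point from camera to world coordinates); the wrist camera has in their place "mount" (4x4, takes a point from camera to tool coordinates, whose origin is the TCP and whose axes are the flange's). Camera axes: x right, y down, z forward; pixel columns grow to the right and rows downward; lengths in m; the calibration is good to about 2 mm. A picture is of the moment at which its call begins: read the wrist's pose just before it. There is no depth.
A pose or a line that the arm cannot do raises r.IKError and nothing moves.
- r.job_done(): hands the job in, once; it reports no verdict.
Trained networks look in the newest picture that a camera, given by its name, has taken for a name from the list of things; names that differ only in an ending like _2 or _b are one class to them, and where a whole thing is asked for, a point or a joint stands for the part that bears it (a point fixed in the world has none). Each returns a list of dicts, best first, with "confidence" (0 to 1); they miss things now and then, are a little off and sometimes report something else, mostly with a low value. They report only what shows in the picture. A call takes as long as a camera call. They do not tell look-alikes from the thing itself.
- r.look_for(camera, query): "position" ([x, y, z] in m, in world coordinates, good to about 4 mm: the middle of the surface that is visible of it).
The state is a dict: "clock": time; "qpos": joint angles; "joint_vel": joint speeds; "tau": joint torques, N m; "tool_pos": TCP position; "tcp_rot": TCP orientation; "wrist_force": force on the tool from outside, world axes, zero at the start; "ft_torque": the same for the moment, N m; "width": opening from 0.0 (shut) to 1.0 (fully open).
Only numpy, scipy, OpenCV 4.12 (cv2) and the standard library are available. Lean on these libraries where they do the work, as an engineer would, in place of code of your own. Each camera call takes 0.05 s, during which the arm holds its last target. There are 200 camera calls.

## Working session

There is one attempt and no reset: what is moved stays moved. The work goes in short steps, each a Python script; the robot and the scene stay as the last script left them, time stands still between calls to the robot, and variables do not carry over. Pictures are saved under pics/ and viewed, about 8 in all and at most 12, crops included, and the job is handed in when it is done.

```bash
mkdir -p pics; python3 - <<'E'
from station import r
import cv2,numpy as np
print(r.sense())
for c in ["scene","top"]:
    im=r.get_image(c); cv2.imwrite(f"pics/{c}0.png",im["pixels"]); print(c,im["mtx"].tolist(),np.round(im["T"],4).tolist())
    for q in ["carton_center","rack","rack_face","track","load_point","stop_point","tin","mug","hammer"]:
        print(q,[(round(d["confidence"],2),np.round(d["position"],3).tolist()) for d in r.look_for(c,q)])
E
```

```text
{'clock': 0.0, 'qpos': array([ 1.07188559,  0.47780988,  0.02233979,  1.55645544, -0.01150361,
        1.10930159, -0.08309067]), 'joint_vel': array([-0.00045152,  0.00196393,  0.00191433,  0.00217116,  0.00100308,
       -0.00121213,  0.0012083 ]), 'tau': array([-5.77545215e-04, -5.96465850e+01,  1.60749145e+00, -2.81207246e+01,
        1.24411707e-02,  9.41237173e-03, -1.82558540e-05]), 'tool_pos': array([ 0.25690858, -0.62359089,  0.24931744]), 'tcp_rot': array([-8.90008616e-04,  9.80965787e-01,  1.94178457e-01, -2.44754189e-04]), 'wrist_force': array([0.21857351, 0.44550181, 0.09442343]), 'ft_torque': array([-0.05855272, -0.02098602, -0.01324317]), 'width': 1.0043371778316463}
scene [[460.5041541827609, 0.0, 323.54956611919897], [0.0, 460.5041541827609, 197.12747038911175], [0.0, 0.0, 1.0]] [[0.4153, 0.544, -0.7291, 1.5306], [0.9095, -0.2639, 0.3211, -0.4501], [-0.0177, -0.7965, -0.6044, 0.9359], [0.0, 0.0, 0.0, 1.0]]
carton_center [(0.98, [0.597, -0.024, 0.039]), (0.96, [0.637, 0.179, 0.14]), (0.91, [0.334, 0.148, 0.05]), (0.9, [0.851, 0.178, 0.036]), (0.74, [0.388, 0.426, 0.046
[... 404 characters left out ...]
.003, 0.074])]
top [[489.63385449888943, 0.0, 321.0307176159232], [0.0, 489.63385449888943, 197.02975532675572], [0.0, 0.0, 1.0]] [[0.006, -0.995, 0.1, 0.4051], [-1.0, -0.0052, 0.0084, -0.0175], [-0.0078, -0.1001, -0.9949, 1.4729], [0.0, 0.0, 0.0, 1.0]]
carton_center [(0.83, [0.583, -0.023, 0.033]), (0.8, [0.366, 0.426, 0.056]), (0.72, [0.601, 0.19, 0.15]), (0.67, [0.308, 0.17, 0.057])]
rack [(0.69, [0.55, 0.14, 0.129]), (0.24, [0.602, 0.193, 0.149])]
rack_face [(0.85, [0.548, 0.138, 0.128])]
track [(0.76, [0.555, -0.199, 0.096])]
load_point []
stop_point [(0.76, [0.556, -0.197, 0.096])]
tin [(0.86, [0.76, 0.008, 0.1])]
mug [(0.9, [0.63, -0.454, 0.045])]
hammer [(0.58, [0.64, 0.416, 0.024])]
```

View pics/scene0.png

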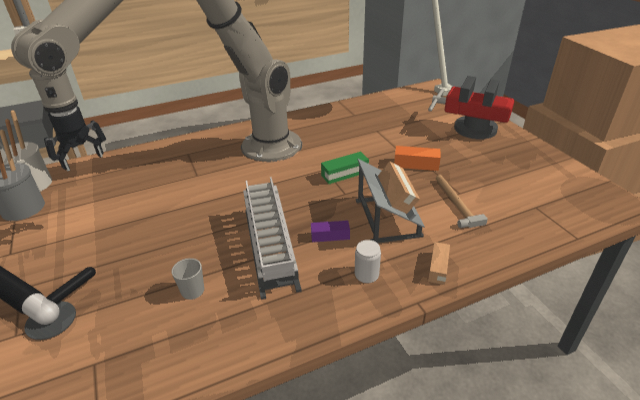

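View pics/top0.png

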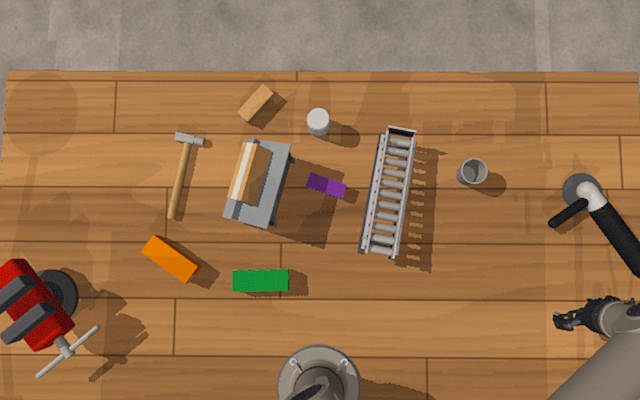

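The top view shows the track at (390,190), with its stop plate at (401,131) at the far end. Its high end, near the robot, is at (379,250). The rack is at (258,183) and the slope falls towards the image left (+y).

Things that could be taken for the carton:
- brown box on the rack: top (243,170), scene (402,187)
- smaller brown box on the bench: top (256,104), scene (440,263)
- green box: top (260,280)
- orange box: top (170,258)
- purple box: top (327,186)

I choose the brown box on the rack and check it in a close crop.

```bash
python3 - <<'E'
import cv2,numpy as np
def crop(f,x,y,w,h,s):
    im=cv2.resize(cv2.imread(f)[y:y+h,x:x+w],None,fx=s,fy=s,interpolation=cv2.INTER_CUBIC)
    for i in range(0,w,10): cv2.putText(im,str(x+i),(i*s,8),0,.3,(0,0,255)); cv2.line(im,(i*s,10),(i*s,14),(0,0,255))
    for i in range(0,h,10): cv2.putText(im,str(y+i),(0,i*s+4),0,.3,(0,0,255)); cv2.line(im,(22,i*s),(26,i*s),(0,0,255))
    return im
a=crop("pics/scene0.png",350,155,80,95,5); b=crop("pics/top0.png",218,132,80,95,5)
cv2.imwrite("pics/c1.png",np.hstack([a,b]))
a=crop("pics/scene0.png",235,170,75,130,4); b=crop("pics/top0.png",350,120,75,140,4)
a=cv2.copyMakeBorder(a,0,40,0,0,0); cv2.imwrite("pics/c2.png",np.hstack([a,b]))
E
```

```text
(no output)
```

View pics/c1.png

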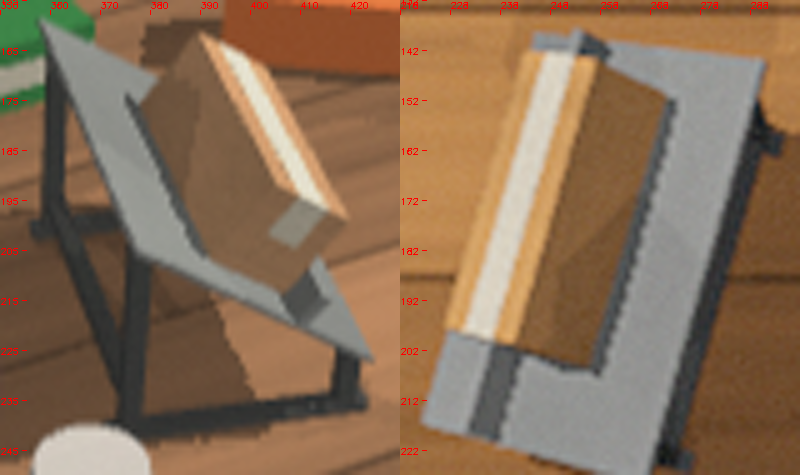

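View pics/c2.png

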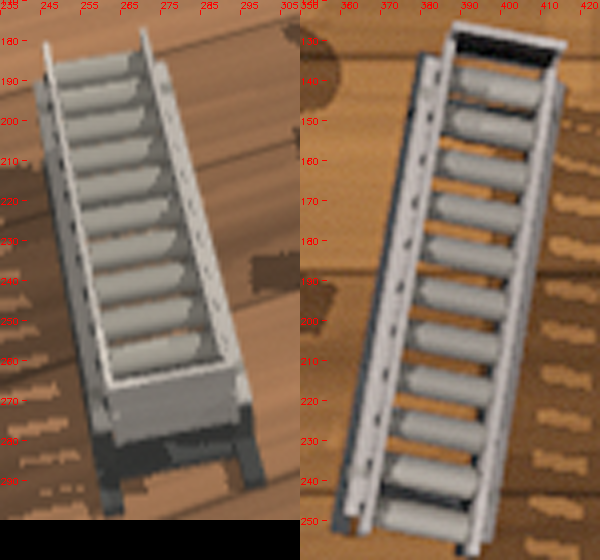

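The crop shows a taped brown carton on the rack, with its lid corners at top-view (243,142), (258,143), (227,198) and (242,201). It is clearly larger than the brown box on the bench. I'll fit the carton and the track to pixels from both views.

```bash
cat > geo.py <<'E'
import numpy as np
from scipy.spatial.transform import Rotation as R
from scipy.optimize import least_squares
K={"scene":[460.504,323.55,197.13],"top":[489.634,321.03,197.03]}
T={"scene":np.array([[0.4153,0.544,-0.7291,1.5306],[0.9095,-0.2639,0.3211,-0.4501],[-0.0177,-0.7965,-0.6044,0.9359]]),
"top":np.array([[0.006,-0.995,0.1,0.4051],[-1.0,-0.0052,0.0084,-0.0175],[-0.0078,-0.1001,-0.9949,1.4729]])}
def proj(c,P):
    p=T[c][:,:3].T@(np.asarray(P)-T[c][:,3]); f,cx,cy=K[c]; return np.array([f*p[0]/p[2]+cx,f*p[1]/p[2]+cy])
def carton_R(yaw): # yaw 0: x=world x, y down slope toward world +y
    return R.from_euler('z',yaw)*R.from_euler('x',-35,degrees=True)
E
cat > fit.py <<'E'
from geo import *
C=[("top",(243,142.4),(1,1,1)),("top",(258,143.4),(1,-1,1)),("top",(227.2,198),(-1,1,1)),("top",(241.6,201),(-1,-1,1)),("top",(272.4,151.4),(1,-1,-1)),("top",(257.6,206.6),(-1,-1,-1)),
("scene",(390,161.6),(-1,-1,1)),("scene",(398.6,164.4),(-1,1,1)),("scene",(407.6,192),(1,-1,1)),("scene",(419.4,198),(1,1,1)),("scene",(391,206.4),(1,-1,-1)),("scene",(406.4,213.4),(1,1,-1)),("scene",(376.6,175.6),(-1,-1,-1))]
def fc(p): return np.concatenate([proj(c,p[:3]+carton_R(p[3]).apply(np.array(s)*[.08,.028,.03]))-u for c,u,s in C])
s=least_squares(fc,[.61,.17,.14,-.2],loss='soft_l1'); print("carton",np.round(s.x,4),np.round(fc(s.x),1))
Tk=[("top",(366.5,252.5),(-.183,.0375,.01)),("top",(393.5,258.3),(-.183,-.0375,.01)),("scene",(246.25,181.25),(-.183,-.0375,.01)),("scene",(271.25,177.5),(-.183,.0375,.01)),
("top",(382.5,250),(-.16,0,0)),("top",(399.5,141.5),(.16,0,0)),("scene",(258.75,187),(-.16,0,0)),("scene",(273,258),(.128,0,0)),
("top",(388.75,125.5),(.174,.04,.032)),("top",(416.25,131.25),(.174,-.04,.032)),("scene",(261.75,267),(.174,-.04,.032)),("scene",(293.75,260),(.174,.04,.032))]
def w(p,a): return p[:3]+R.from_euler('z',p[3]).apply(np.array([a[0],a[1],a[2]-a[0]*np.tan(np.radians(6))]))
def ft(p): return np.concatenate([proj(c,w(p,a))-u for c,u,a in Tk])
s=least_squares(ft,[.55,-.2,.09,-.1],loss='soft_l1'); p=s.x; print("track",np.round(p,4),np.round(ft(p),1).reshape(-1,2).tolist()); print("load",w(p,(-.09,0,0)),"stop",w(p,(.169,0,0)))
E
python3 fit.py
```

```text
carton [ 0.6039  0.1932  0.1297 -0.2339] [-0.9 -0.2 -1.5  0.2  0.1 -0.  -0.1 -0.2 -1.6 -1.3 -1.1 -1.2 -3.4 -0.7
  1.5  3.5 -3.7 -0.7 -1.   0.3 -0.2  0.4 -1.2  0.  -1.7 -0. ]
track [ 0.5626 -0.2009  0.0984 -0.1855] [[-0.3, -0.3], [-0.2, -0.8], [-1.6, -0.2], [-2.3, -0.2], [-1.8, -3.5], [-0.3, -4.3], [-0.5, -0.4], [0.9, 0.5], [-1.0, 1.9], [-0.6, 1.4], [-1.8, -0.6], [-2.1, 0.4]]
load [ 0.47413278 -0.18424979  0.10781656] stop [ 0.72868878 -0.23202263  0.08059456]
```

```bash
cat > h.py <<'E'
from geo import *
from station import r
import cv2
def tool_R(Rc): return Rc*R.from_euler('x',180,degrees=True)   # tool x=cx, y=-cy, z=-cz
def q(Rt): x,y,z,w=Rt.as_quat(); return [w,x,y,z]
def rot(wxyz): w,x,y,z=wxyz; return R.from_quat([x,y,z,w])
def track_R(yaw): return R.from_euler('z',yaw)*R.from_euler('y',6,degrees=True)
E
python3 - <<'E'
from h import *
Rc=carton_R(-.2339); c=np.array([.6039,.1932,.1297]); n=Rc.apply([0,0,1])
for off in (.01,.12,.2): print(off, r.ik(c+n*off,q(tool_R(Rc))))
Rt=track_R(-.1855); print("place",r.ik([.474,-.184,.15],q(tool_R(Rt))), r.ik([.474,-.184,.25],q(tool_R(Rt))))
r.reach(c+n*.18,q(tool_R(Rc)))
s=r.sense(); im=r.get_image("wrist"); cv2.imwrite("pics/w1.png",im["pixels"])
print(s["clock"],s["tool_pos"],s["tcp_rot"]); print(im["mtx"].tolist(),np.round(im["mount"],4).tolist())
np.savez("w1.npz",p=s["tool_pos"],q=s["tcp_rot"],K=im["mtx"],M=im["mount"])
# overlay predicted corners
M=im["mount"]; Rw=rot(s["tcp_rot"]); v=im["pixels"].copy()
for sg in [(a,b,d) for a in(1,-1) for b in(1,-1) for d in(1,-1)]:
    P=c+Rc.apply(np.array(sg)*[.08,.028,.03]); pt=Rw.inv().apply(P-s["tool_pos"]); pc=M[:3,:3].T@(pt-M[:3,3]); u=im["mtx"]@pc; u=u[:2]/u[2]; print(sg,np.round(u,1))
    cv2.circle(v,tuple(int(t) for t in u),3,(0,0,255) if sg[2]>0 else (255,0,0),1)
cv2.imwrite("pics/w1o.png",v)
E
```

```text
0.01 [-0.23287002  0.8347835  -0.60805674  1.45074491  0.73214873  1.59657047
 -2.82359154]
0.12 [-0.21680929  0.87403681 -0.83165254  1.25185477  0.8099797   1.86287263
 -2.84456804]
0.2 [-1.09113515  0.88577874  0.84615136  1.15842856 -0.1199729   1.68421099
 -2.14477468]
place [ 0.30830635  0.3837466  -0.07949948  1.9682567   0.0444538   0.89582507
 -1.5528928 ] [ 0.32816507  0.2621635  -0.10057817  1.87566535  0.03420854  1.10992267
 -1.54348071]
4.45 [0.62830223 0.29227785 0.27736019] [ 0.29875379  0.94705454 -0.1122197  -0.03522242]
[[348.6798447553049, 0.0, 316.0236083993472], [0.0, 348.6798447553049, 200.49703784247635], [0.0, 0.0, 1.0]] [[-0.0003, -0.962, -0.2731, 0.0682], [1.0, -0.0003, 0.0, 0.0005], [-0.0001, -0.2731, 0.962, -0.1237], [0.0, 0.0, 0.0, 1.0]]
(1, 1, 1) [276.  86.]
(1, 1, -1) [283.2  88.7]
(1, -1, 1) [351.2  85.8]
(1, -1, -1) [344.8  88.6]
(-1, 1, 1) [282.1 279.3]
(-1, 1, -1) [287.5 250.8]
(-1, -1, 1) [346.5 279.2]
(-1, -1, -1) [341.6 250.7]
```

View pics/w1o.png

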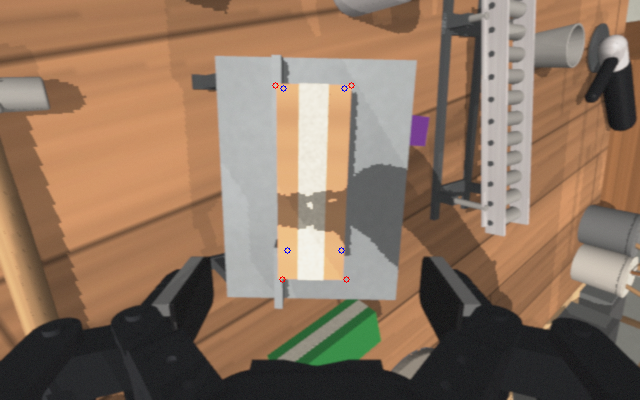

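The overlay matches. Observed lid corners are (277,83), (352,83), (277,279) and (345,280), within about 3 px of the prediction. I'll refit with the wrist view and then grasp.

```bash
python3 - <<'E'
from h import *
d=np.load("w1.npz"); M=d["M"]; Rw=rot(d["q"])
obs=[((277,83.5),(1,1,1)),((351.5,83.5),(1,-1,1)),((277.5,279),(-1,1,1)),((345.5,280),(-1,-1,1))]
p0=np.array([.6039,.1932,.1297,-.2339])
def f(p):
    e=[]
    for u,s in obs:
        P=p[:3]+carton_R(p[3]).apply(np.array(s)*[.08,.028,.03]); pc=M[:3,:3].T@(Rw.inv().apply(P-d["p"])-M[:3,3]); k=d["K"]@pc; e+=list(k[:2]/k[2]-u)
    return np.array(e+list((p-p0)/[.004,.004,.004,.05]))
p=least_squares(f,p0).x; print(np.round(p,4),np.round(f(p),1)); np.save("carton.npy",p)
c=p[:3]; Rc=carton_R(p[3]); n=Rc.apply([0,0,1]); Q=q(tool_R(Rc))
r.move_gripper(1.0,25)
r.move_straight(c+n*.06,rate=.15,rot=Q)
hit=r.move_straight(c+n*.010,rate=.06,stop_force=6)
s=r.sense(); print(hit,s["clock"],s["wrist_force"],c+n*.01,s["tool_pos"],s["qpos"])
if not hit:
    im=r.get_image("wrist"); cv2.imwrite("pics/w2.png",im["pixels"])
E
```

```text
[ 0.6056  0.195   0.1312 -0.2552] [-0.7 -0.6  0.6  0.6  1.5  0.  -1.3 -0.1  0.4  0.4  0.4 -0.4]
False 6.6333 [ 0.12305027 -0.19934321 -0.27500713] [0.60705462 0.20054114 0.13936851] [0.60734359 0.20088329 0.13963139] [-0.9735172   0.85088695  0.61906232  1.49857075  0.0061553   1.31319987
 -2.26541518]
```

View pics/w2.png

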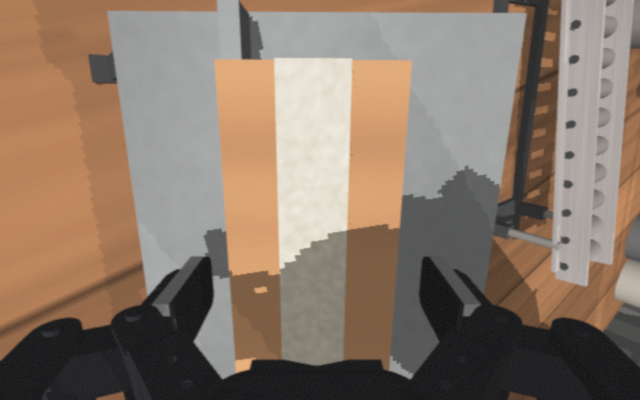

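The carton (columns 230–402 at row 280) is centred between the fingers (212 and 420). I'll grip it and lift.

```bash
python3 - <<'E'
from h import *
p=np.load("carton.npy"); c=p[:3]; n=carton_R(p[3]).apply([0,0,1])
r.move_gripper(0.0,25); s=r.sense(); print("grip",s["clock"],s["width"],s["wrist_force"],s["ft_torque"])
r.move_straight(s["tool_pos"]+n*.05,rate=.06); r.dwell(.3); s=r.sense(); print("up",s["clock"],s["width"],s["wrist_force"],s["ft_torque"],s["tool_pos"])
r.move_straight(s["tool_pos"]+np.array([0,0,.06]),rate=.12); s=r.sense()
im=r.get_image("wrist"); cv2.imwrite("pics/w3.png",im["pixels"]); print(s["clock"],s["qpos"])
for P in ([.474,-.184,.24],): print(r.ik(P,q(tool_R(track_R(-.1855)))))
E
```

```text
grip 7.0667 0.6508225344880378 [1.39381786 3.87074278 0.1101159 ] [ 1.15954163 -0.40061381  0.01596658]
up 8.3583 0.6508923667791096 [-0.44309349 -0.4615884  -4.41996293] [ 1.16494694 -0.27523423  0.00144546] [0.6144938  0.22925222 0.18009732]
9.0083 [-0.99667752  0.77830484  0.64879168  1.37630827  0.02967451  1.5046487
 -2.24371528]
[-0.36312679  0.32789302  0.75606434  1.92927734 -0.2297283   1.08594431
 -1.25982468]
```

View pics/w3.png

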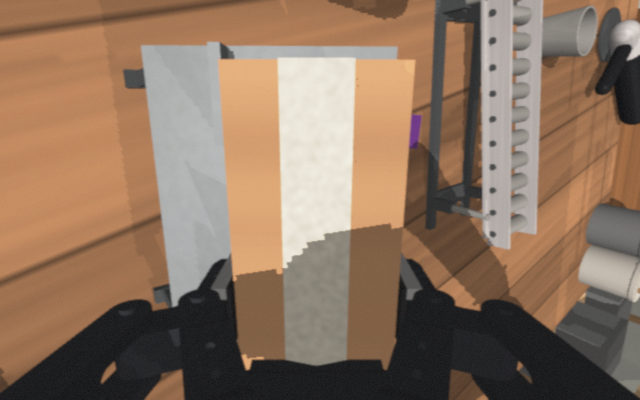

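Held: about 4.4 N carried (roughly 0.45 kg), no slip, and the lid is square in the jaws. Next I carry it to a hover over the load point and check the rails.

```bash
python3 - <<'E'
from h import *
tr=np.array([.5626,-.2009,.0984,-.1855]); Rt=track_R(tr[3]); Q=q(tool_R(Rt)); n=Rt.apply([0,0,1])
w=lambda a: tr[:3]+R.from_euler('z',tr[3]).apply(np.array([a[0],a[1],a[2]-a[0]*np.tan(np.radians(6))]))
s=r.sense()
mid=R.concatenate([rot(s["tcp_rot"]),tool_R(Rt)]).mean()
r.move_straight([.56,.03,.30],rate=.2,rot=q(mid))
hov=w((-.09,0,0))+n*.04+np.array([0,0,.07])
r.move_straight(hov,rate=.2,rot=Q); r.dwell(.2)
s=r.sense(); print(s["clock"],s["width"],s["wrist_force"],hov,s["tool_pos"],s["qpos"])
im=r.get_image("wrist"); M=im["mount"]; Rw=rot(s["tcp_rot"]); v=im["pixels"].copy()
np.savez("w4.npz",p=s["tool_pos"],q=s["tcp_rot"],K=im["mtx"],M=M)
for x in np.arange(-.02,.17,.03):
  for y in (.035,-.035):
    pc=M[:3,:3].T@(Rw.inv().apply(w((x,y,.01))-s["tool_pos"])-M[:3,3]); u=im["mtx"]@pc; u=u[:2]/u[2]; print(round(x,3),y,np.round(u,1))
    cv2.circle(v,tuple(int(t) for t in u),2,(0,0,255),-1)
cv2.imwrite("pics/w4.png",v)
E
```

```text
11.8583 0.6486651804375129 [ 0.33863797 -0.07913758 -4.80085027] [ 0.47825343 -0.18507174  0.21764026] [ 0.47874969 -0.18416442  0.21774803] [-0.2921117   0.35094025  0.66935734  1.93874688 -0.22886543  1.03995578
 -1.2685189 ]
-0.02 0.035 [260.   87.4]
-0.02 -0.035 [374.6  87.7]
0.01 0.035 [257.8  33.4]
0.01 -0.035 [377.1  33.7]
0.04 0.035 [255.5 -25.1]
0.04 -0.035 [379.7 -24.8]
0.07 0.035 [253.  -88.7]
0.07 -0.035 [382.6 -88.4]
0.1 0.035 [ 250.2 -158.1]
0.1 -0.035 [ 385.8 -157.8]
0.13 0.035 [ 247.2 -234.2]
0.13 -0.035 [ 389.3 -233.8]
0.16 0.035 [ 243.8 -318. ]
0.16 -0.035 [ 393.1 -317.5]
```

View pics/w4.png

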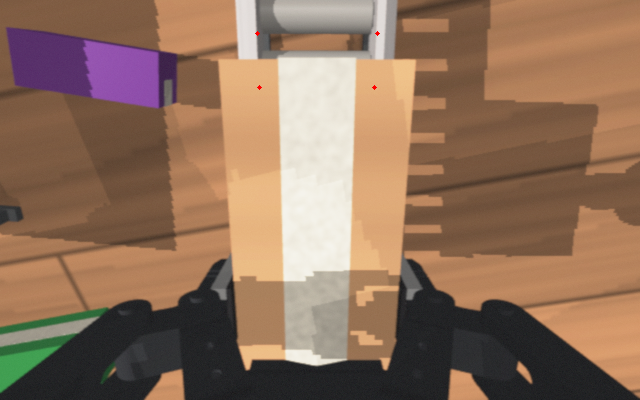

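```bash
python3 - <<'E'
import cv2
im=cv2.imread("pics/w4.png"); cv2.imwrite("pics/w4c.png",cv2.resize(im[0:62,215:415],None,fx=4,fy=6,interpolation=cv2.INTER_CUBIC))
E
```

```text
(no output)
```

View pics/w4c.png

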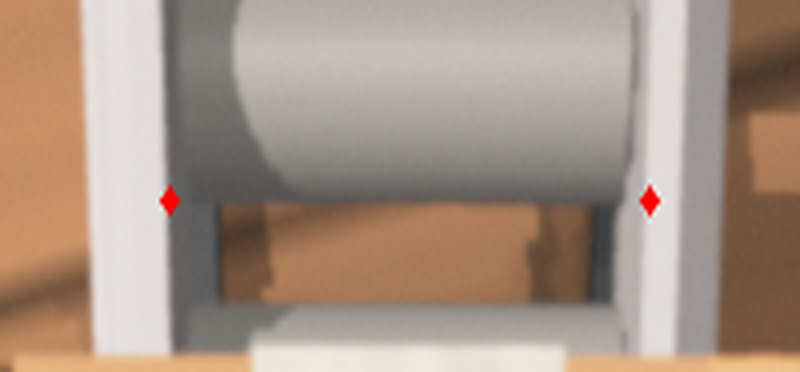

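The rail inner edges are at about (257,33) and (375.5,33), against predictions of 257.8 and 377. Lateral error is under 1 mm, so I'll descend with contact sensing.

```bash
python3 - <<'E'
from h import *
s=r.sense(); p=s["tool_pos"]
goal=np.array([.47825,-.1845,.21764])
hit=r.move_straight(goal-[0,0,.052],rate=.08,stop_force=8); print(hit)
r.dwell(.3); print(r.sense()["wrist_force"])
hit=r.move_straight(goal-[0,0,.092],rate=.012,stop_force=3)
s=r.sense(); print(hit,s["clock"],s["tool_pos"],s["wrist_force"],s["ft_torque"],s["width"])
im=r.get_image("scene"); cv2.imwrite("pics/s5.png",cv2.resize(im["pixels"][130:300,180:380],None,fx=4,fy=3.5))
E
```

```text
False
[-0.65269583 -0.13098888 -4.13822604]
True 14.5833 [ 0.47852612 -0.18454456  0.14958726] [ 0.37081329 -0.95276421  1.9839983 ] [-0.09654733 -0.50921233  0.04973087] 0.6505614166875916
```

View pics/s5.png

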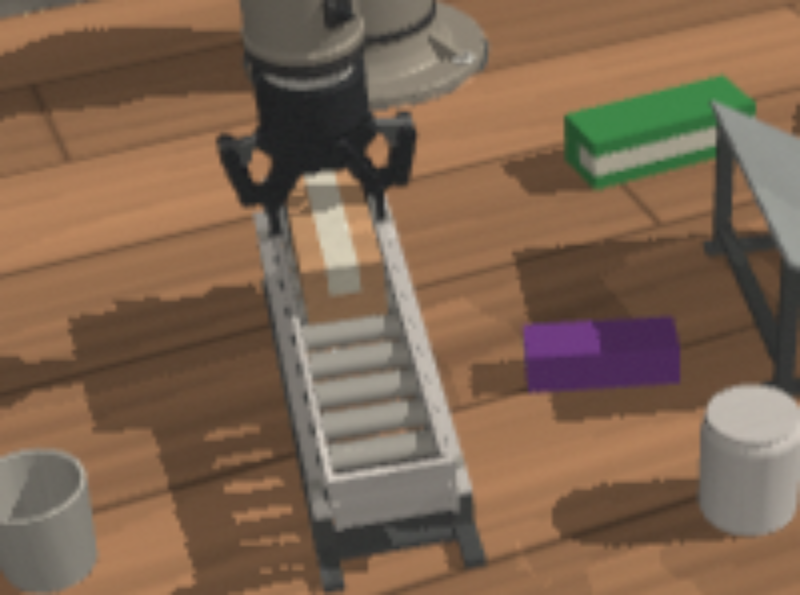

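Contact came 2 mm from the predicted height with about 6 N on the bed, and the carton is between the rails. Releasing.

```bash
python3 - <<'E'
from h import *
r.move_gripper(1.0); s=r.sense(); print(s["clock"],s["width"],s["wrist_force"])
r.dwell(2.0)
im=r.get_image("scene"); a=im["pixels"][130:300,180:380]
n=track_R(-.1855).apply([0,0,1]); r.move_straight(s["tool_pos"]+n*.15,rate=.12); r.dwell(.5)
im=r.get_image("scene"); b=im["pixels"]; print(r.sense()["clock"])
for k in ["carton_center","tin","mug","hammer"]: print(k,[(round(d["confidence"],2),np.round(d["position"],3).tolist()) for d in r.look_for("scene",k)][:4])
cv2.imwrite("pics/s6.png",np.hstack([cv2.resize(a,(400,400)),cv2.resize(b[130:300,180:380],(400,400))]))
E
```

```text
15.0417 0.9986956861002806 [-0.09407922 -0.11974892 -0.13310782]
19.0417
carton_center [(0.96, [0.595, -0.025, 0.037]), (0.91, [0.673, -0.222, 0.144]), (0.8, [0.382, 0.426, 0.047]), (0.78, [0.851, 0.179, 0.039])]
tin [(0.67, [0.794, -0.006, 0.076]), (0.16, [0.614, 0.155, 0.097])]
mug [(0.68, [0.645, -0.441, 0.058])]
hammer [(0.89, [0.685, 0.413, 0.022])]
```

View pics/s6.png

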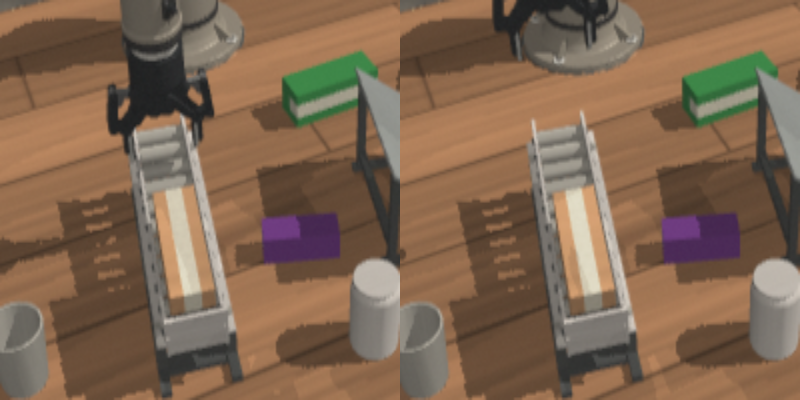

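```bash
python3 - <<'E'
from h import *
tr=np.array([.5626,-.2009,.0984,-.1855]); Rt=track_R(tr[3]); n=Rt.apply([0,0,1])
for xs in (.169,.150):
  for y in (-.028,.028):
    P=tr[:3]+R.from_euler('z',tr[3]).apply([xs,y,-xs*np.tan(np.radians(6))])+Rt.apply([-.16,0,.06]); print(xs,y,np.round(proj("scene",P),1))
E
python3 - <<'E'
from station import r
r.job_done(); print(r.sense()["clock"])
E
```

```text
0.169 -0.028 [254.8 212.7]
0.169 0.028 [275.4 209.3]
0.15 -0.028 [253.9 207.9]
0.15 0.028 [274.3 204.5]
the job is handed in; nothing more can be done
the job is handed in; nothing more can be done
```

The carton is on the roller track, same side up and lengthwise between the rails, resting at the end stop. The job is handed in, at about 19 s on the robot's clock.

- **Grasp:** I took the larger brown carton from the rack with a 25 N grip across its width. It did not slip and weighs about 0.45 kg.
- **Set-down:** I lowered it over the load point until contact was felt, with about 6 N on the rollers. That was within 2 mm of the height I had estimated from the images.
- **Roll:** I opened the gripper, and the carton rolled down by itself. Two pictures about 2 s apart show it in the same place.
- **At the stop:** The far lid edge was seen at about (257,211) to (275,209.5). The position predicted for contact with the stop is (255,213) to (275,209), so they agree to a few millimetres. The stop plate hides the contact face, so I did not see the contact itself.
- **Bystanders:** The tin, cup and hammer read within 4 mm of their first positions, which is the detector's own error. The gripper finished about 15 cm above the set-down point, touching nothing.

No check failed. The carton detector read about 2 cm further down the track than the carton's centre should be. That detector reports the middle of the visible surface and is only rough.

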